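# Jog a gravity tube dispenser and let its lever recentre

## Robot

A 6-joint arm with a two-finger parallel gripper is mounted at the origin on a cart in front of the work surface, level with it; the furniture and walls round the work are solid. World frame = base frame: x ahead of the robot, y to its left, z up, the work surface at z = 0. Lengths are in m, angles in rad, forces in N, time in s.
With the tool pointing down it reaches from about 0.35 to 0.975 m from the base axis. Payload 4.9 kg.
Tool frame: the origin (TCP) lies on the centre line of the jaws, within the pads' length; the fingertips stand manip.tip_reach ahead of it and the grasp point (between the pads) is the TCP (manip.tip_reach is the distance from the TCP to the fingertips, in m); z points along the fingers, y is the line along which they close (so a half turn about z gives the same grasp; the last joint's range is limited). The gripper opens to 85 mm and grips with 20 to 120 N. Pads are 22 mm wide; open, the fingers measure 114 mm over their backs; the gripper's body (76 mm by 85 mm) begins 54 mm behind the grasp point. The pads swing forward as they close: fully open they stand 13 mm farther back than shut.
Start: joints at [-1.279, 0.053, 1.613, -0, 1.476, -0.119], TCP at [0.25, -0.573, 0.25] pointing down, gripper open.
Joint ranges: [-3.01, 3.01], [-1.01, 2.22], [0.06, 2.58], [-1.02, 4.17], [0.09, 2.62], [-3.14, 3.14]. Speed limits (rad/s): [2.57, 2.57, 3.14, 3.14, 3.14, 3.14].

## Interface

Orientations are given as a unit quaternion [w, x, y, z].
In Python, from plant import manip gives the robot as it stands. The module is installed in compiled form; this text tells all that it offers.
- The arm moves only by the tool move_arm, never from a script. Its argument "rows" is a list of rows, each a list of 7 numbers: the shift along the tool's x, y, z in cm, then the turn, a rotation vector about the tool's x, y, z in degrees, then the opening, from -1 (shut) to 1 (fully open). In form: [[tx, ty, tz, ax, ay, az, jaw], ...]. A call has 1 to 20 rows; each row shifts and turns the commanded pose from where the row before left it, along the tool's axes as they then stand; what a row does not reach is not made up. A row lasts 1/12 s, in which the tool goes at most 41.7 mm and 7.16 degrees, less where a joint would pass 70% of its speed; a pose out of reach is approached as far as the arm can. A call is refused whole if a number of a shift passes 4.17 or a number of a turn 7.16, either way. A call with a gripper value outside its range is refused whole. The fingers move at their own pace and stop on an object; the grip force is fixed at half the most. Time passes only in rows, so rows that do not move let the fingers close. It gives the time, the measured TCP pose, the force, the opening and the grip force at its end, in the units of the state.
- manip.state(): the state, without advancing time (a new reading comes with each control period).
- manip.grab_frame(name): name is "scene" or "top" or "wrist"; returns a dict with "img" (400x640x3 uint8, blue, green, red), "mtx" (3x3 intrinsics, pixels), "k1" (the pictures are not rectified: a ray, as slopes to the right and down, at radius r is drawn at 1 + k1 r^2 times it, then the intrinsics apply), "R" (3x3) and "t" (3): a world point X has camera coordinates R X + t. Camera axes: x right, y down, z forward; pixel columns grow to the right and rows downward; lengths in m; the calibration is good to about 2 mm. A picture is of the moment at which its call begins. There is no depth.
- manip.job_done(): hands the job in; it is judged then, once.
The state is a dict: "time": time; "joint_pos": joint angles; "joint_vel": joint speeds; "joint_efforts": joint torques, N m; "tool_pos": TCP position; "tool_rot": TCP orientation; "contact_force": force on the tool from outside, world axes, zero at the start; "ft_torque": the same for the moment, N m; "gripper_width": opening from 0.0 (shut) to 1.0 (fully open); "grasp_force": force on a finger pad.
Only numpy, scipy, OpenCV 4.12 (cv2) and the standard library are available. Lean on these libraries where they do the work, as an engineer would, in place of code of your own. Each camera call takes 0.05 s, during which the arm holds its last target. There are 200 camera calls.

## Task

The open tray stands under one of the dispenser's two outlets. Tip the dispenser's spring-centred hand lever fully over towards the tray's side, hold it there for about a second so that the tube of that lane rolls down into the tray, then let the lever spring back upright and stay clear of it. Leave the other tube waiting in its lane, do not touch the tubes with the robot, and leave everything else where it stands.

Things in the scene. Friction and masses are not known exactly. Their poses are not given: they have to be found in the camera images.
- dispenser: Two-lane gravity dispenser, white sheet metal, fixed to the worktop: 170 mm deep (x), 350 wide (y), 132 high without the lever. Origin: centre of its underside; x to its back (away from the robot), y to its left; yaw varies. Lanes at y = +102 and -102 mm, 130 wide, slope down 12 degrees to the open front. Between them a tower 75 wide and 113 high; the hand lever comes out of its top.
- gate_left (a point): Top of the left lane's gate, a steel plate 40 mm wide that stands 14 mm out of the lane, 90 mm above the worktop, 45 mm behind the lane's front lip (lip 66 mm high); it holds back one tube. Fixed point of the dispenser, with its axes.
- gate_right (a point): The same point for the right lane's gate.
- jog_lever (a joint): Hand lever, radians: 0 upright (spring-centred), positive tipped to the dispenser's left (+y), negative to its right; stops at +-0.36. Turns about the dispenser's x axis through lever_pivot. Tipped left it lowers only the left gate, right only the right; a tube goes beyond about 0.18; over 0.25 is fully over. About 6 N at the grip reach the stop; let go, it swings back by itself in half a second.
- lever_grip (a point): Point on the axis of the lever's black grip, 125 mm from the pivot, 185 mm above the worktop when upright. The grip is round, about 24 mm thick, and reaches from 41 mm below this point to 37 mm above it; below it is a steel rod 10 mm thick. Moves with the lever.
- lever_pivot (a point): Middle of the lever's pivot: at x = -30 mm, y = 0 of the dispenser, 60 mm above the worktop. Fixed to the dispenser, with its axes.
- tray: White open carton tray, its x axis pointing to the robot, 85 mm (x) by 150 mm (y), 55 mm high, walls 2 mm, loose, 0.25 kg. Origin: centre of its underside. It stands on the worktop directly in front of one lane's outlet, its centre about 128 mm in front of the dispenser's centre and 103 mm to the left or to the right.
- cooler: Closed bench cooler, a flat blue box with a clear lid, 74 x 107 x 38 mm, loose, standing in front of the other outlet. Origin: centre of its underside. Not to be moved.
- tube_left: Screw-cap tube, 117 mm long, 34 mm over its cap, 50 g, lying across the left lane behind its gate. Origin: middle of its pointed end; z runs along the tube to the cap.
- tube_left_mid (a point): Middle of the tube's length on its axis, for the tube that starts in the left lane.
- tube_right: The same kind of tube, lying across the right lane behind its gate. Origin: middle of its pointed end; z runs along the tube to the cap.
- tube_right_mid (a point): Middle of the tube's length on its axis, for the tube that starts in the right lane.
- timer: Bystander: small white timer, 54 x 62 x 62 mm, standing to the right. Origin: centre of its underside.

How it is judged:
On the way:
1. the lever is held tipped more than 0.25 rad towards the tray's side for half a second (((y of tray in the frame of dispenser above 0 m and value of joint jog_lever above 0.25 rad) or (y of tray in the frame of dispenser below 0 m and value of joint jog_lever below -0.25 rad))), for 0.5 s.
At the end, for the whole second after the job is handed in: The tube of the lane behind the tray lies at rest inside the tray (its middle within the tray's walls and less than 50 mm above the tray's underside), the tray stands flat, the other tube is still behind its gate, and the lever is at rest within 0.06 rad of upright (((y of tray in the frame of dispenser above 0 m and x of tube_left_mid in the frame of tray between -0.042 and 0.042 m and y of tube_left_mid in the frame of tray between -0.07 and 0.07 m and z of tube_left_mid in the frame of tray below 0.05 m and linear speed of tube_left below 0.03 m/s and x of tube_right_mid in the frame of dispenser above -0.03 m and height (world z) of tube_right_mid above 0.08 m) or (y of tray in the frame of dispenser below 0 m and x of tube_right_mid in the frame of tray between -0.042 and 0.042 m and y of tube_right_mid in the frame of tray between -0.07 and 0.07 m and z of tube_right_mid in the frame of tray below 0.05 m and linear speed of tube_right below 0.03 m/s and x of tube_left_mid in the frame of dispenser above -0.03 m and height (world z) of tube_left_mid above 0.08 m)) and value of joint jog_lever between -0.06 and 0.06 rad and velocity of joint jog_lever between -0.1 and 0.1 rad/s and angle between tray's own z axis and vertical below 0.1 rad); the robot touches nothing.
It fails at once if the robot touches a tube (contact force between any of the fingers, the arm and tube_left above 0.3 N or contact force between any of the fingers, the arm and tube_right above 0.3 N).
It fails at once if the lever is tipped more than 0.14 rad away from the tray's side ((y of tray in the frame of dispenser above 0 m and value of joint jog_lever below -0.14 rad) or (y of tray in the frame of dispenser below 0 m and value of joint jog_lever above 0.14 rad)).
It fails at once if the tray is moved more than 30 mm (distance of tray from where it was at the start of the episode above 0.03 m).
It fails at once if the cooler or the timer is moved more than 20 mm (distance of any of timer, cooler from where it was at the start of the episode above 0.02 m).
It also fails if it takes over 35 s, if anything falls off the work surface, if the arm or the gripper's body presses on something with over 40 N, if the wrist force passes 120 N, or if a joint passes its speed limit or range.

## Working session

There is one attempt and no reset: what is moved stays moved. The work goes in short steps, Python scripts to look and compute and a tool call to move; the robot and the scene stay as the last step left them, time stands still between calls to the robot, and variables do not carry over. Pictures are saved under pics/ and viewed, at most 10 in all, crops included, and the job is handed in when it is done.

Besides the shell and the picture viewer there is one more tool, called as name(argument=value, ...), one argument or row to a line, values as JSON. move_arm: Moves the arm, as the interface text tells. Its arguments: {"type":"object","properties":{"rows":{"type":"array","items":{"type":"array","items":{"type":"number"}}}},"required":["rows"]}

```bash
mkdir -p pics
python3 - <<'E'
from plant import manip
import cv2,pickle
d={}
for n in("scene","top"):
    f=manip.grab_frame(n);d[n]=f;cv2.imwrite(f"pics/{n}0.png",f["img"]);print(n,f["mtx"].tolist(),f["k1"],f["R"].round(3).tolist(),f["t"].round(3).tolist())
pickle.dump(d,open("f0.pkl","wb"))
print(manip.state(),manip.tip_reach)
E
```

```text
scene [[463.0458079785611, 0.0, 320.8919706829043], [0.0, 463.0458079785611, 195.30163585303853], [0.0, 0.0, 1.0]] -0.05481350736376234 [[-0.448, -0.894, -0.022], [-0.533, 0.287, -0.796], [0.718, -0.345, -0.605]] [0.186, 0.386, 0.933]
top [[449.0582583826677, 0.0, 317.0384339643395], [0.0, 449.0582583826677, 207.81301821445828], [0.0, 0.0, 1.0]] -0.06433409717609609 [[-0.021, -1.0, 0.014], [-0.988, 0.019, -0.156], [0.156, -0.017, -0.988]] [-0.059, 0.505, 1.491]
{'time': 0.1, 'joint_pos': array([-1.27897564e+00,  5.33205761e-02,  1.61416236e+00,  2.36077384e-05,
        1.47598040e+00, -1.19001199e-01]), 'joint_vel': array([-0.00069311, -0.00301254, -0.00195151,  0.0005581 , -0.00068029,
       -0.00018235]), 'joint_efforts': array([ 7.04326358e-04, -3.94907928e+01, -3.71363497e+01, -1.23771160e-04,
        3.93912080e-03, -2.54570483e-05]), 'tool_pos': array([ 0.24945519, -0.57248722,  0.24916409]), 'tool_rot': array([-9.32862587e-04,  9.78977050e-01,  2.03968286e-01, -6.90158391e-05]), 'contact_force': array([ 0.07382509,  0.58820406, -0.09363872]), 'ft_torque': array([-0.0117433 ,  0.02507269,  0.01586717]), 'grasp_force': 0.0, 'gripper_width': 0.9992625698674422} 0.019
```

View pics/scene0.png

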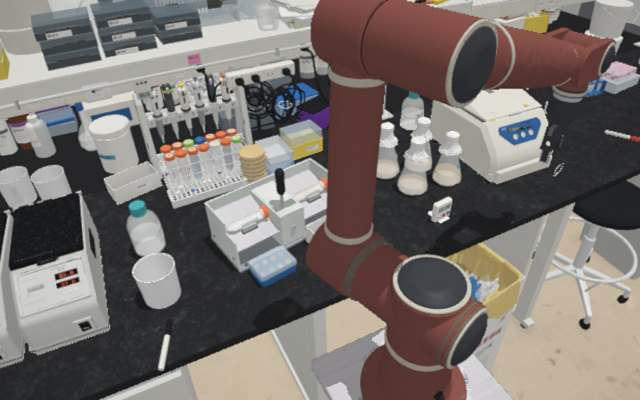

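View pics/top0.png

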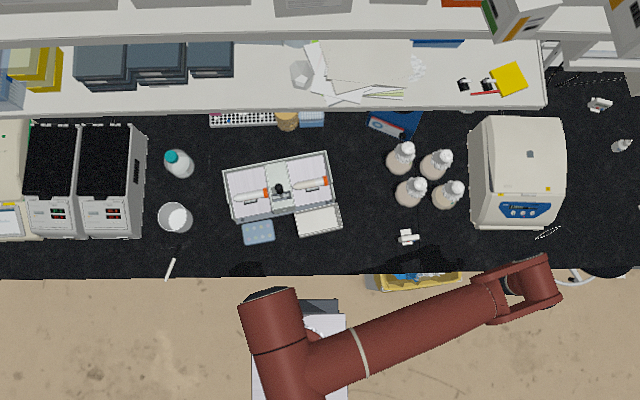

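The tray is in front of the right outlet (top view, about (318,219)) and the cooler is in front of the left one (258,232). The grip is at about (279,188) in top and (280,182) in scene. Next I'll look at an enlargement.

Run:
```python
import cv2,pickle,numpy as np
d=pickle.load(open("f0.pkl","rb"))
a=d["top"]["img"][140:250,210:350];b=d["scene"]["img"][150:290,200:330]
a=cv2.resize(a,(560,440),interpolation=cv2.INTER_CUBIC)[:, :]
b=cv2.resize(b,None,fx=4,fy=4,interpolation=cv2.INTER_CUBIC)
b=cv2.resize(b[:440],(520,440))[80:,150:390]
o=np.zeros((440,800,3),np.uint8);o[:,:560]=a;o[:360,560:]=b
cv2.imwrite("pics/z.png",o)
```

```text
(no output)
```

View pics/z.png

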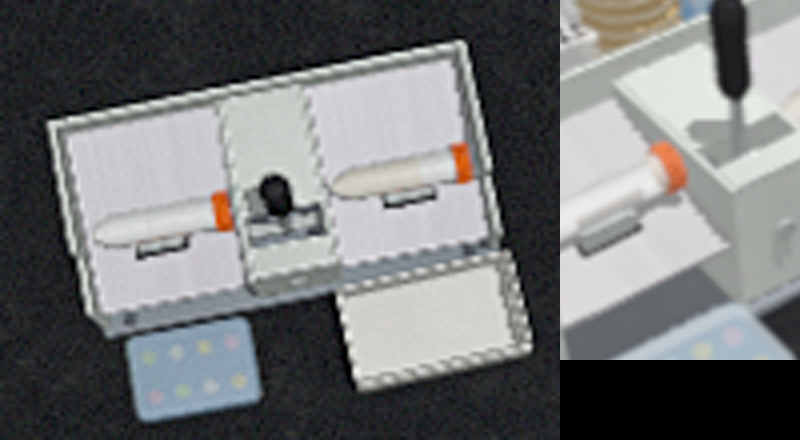

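The crop shows the back upper corners at top-image pixels (222.5,170) and (325.5,150.5), and the grip head at about (278.5,188). The tray is at the right outlet, so the lever tips to the right (−y).

```bash
cat > h.py <<'E'
import cv2,numpy as np
def ray(f,p):
    u=cv2.undistortPoints(np.array([[p]],float),f["mtx"],np.array([f["k1"],0,0,0,0.]))[0,0]
    d=f["R"].T@np.array([u[0],u[1],1]);return -f["R"].T@f["t"],d/np.linalg.norm(d)
def plane(f,p,z):
    c,d=ray(f,p);return c+d*(z-c[2])/d[2]
def tri(a,p,b,q):
    c,d=ray(a,p);e,g=ray(b,q)
    s=np.linalg.lstsq(np.c_[d,-g],e-c,rcond=None)[0]
    A=c+d*s[0];B=e+g*s[1];return (A+B)/2,np.linalg.norm(A-B)
def proj(f,X):
    return cv2.projectPoints(np.array([X],float),cv2.Rodrigues(f["R"])[0],f["t"],f["mtx"],np.array([f["k1"],0,0,0,0.]))[0].ravel()
E
python3 - <<'E'
import pickle
from h import *
d=pickle.load(open("f0.pkl","rb"));T,S=d["top"],d["scene"]
def blob(f,x0,x1,y0,y1,th=60):
    m=(f["img"][y0:y1,x0:x1].max(2)<th).astype(np.uint8)
    n,l,s,c=cv2.connectedComponentsWithStats(m)
    for i in range(1,n):
        if s[i,4]>15: print(s[i,:5]+[x0,y0,0,0,0],c[i]+[x0,y0])
blob(T,268,292,178,200);print();blob(S,270,292,160,205)
L=plane(T,(222.5,170),.132);R=plane(T,(325.5,150.5),.132)
print(L,R,np.linalg.norm(L-R))
v=L-R;yaw=np.arctan2(-v[0],v[1]);print("yaw",yaw)
ex=np.array([np.cos(yaw),np.sin(yaw),0]);ey=np.array([-ex[1],ex[0],0])
o=(L+R)/2-.085*ex;o[2]=0;print("origin",o)
g=o-.03*ex
for z in(.144,.185,.222): X=g+[0,0,z];print(z,X,proj(T,X),proj(S,X))
for n,x,y,z in(("FL",-.085,.175,0),("FR",-.085,-.175,0),("tray",-.128,-.103,0.002)):X=o+ex*x+ey*y+[0,0,z];print(n,X,proj(T,X),proj(S,X))
E
```

```text
[275 184   9  11  64] [278.6875   188.765625]

[275 169   9  26 178] [279.66292135 180.63483146]
[0.61976048 0.23707352 0.132     ] [ 0.67903755 -0.09894301  0.132     ] 0.3412050408558813
yaw 0.17461456204530798
origin [0.56569156 0.05429833 0.        ]
0.144 [0.53614776 0.04908647 0.144     ] [280.32661851 193.5164902 ] [282.32094647 195.29759107]
0.185 [0.53614776 0.04908647 0.185     ] [279.44708073 191.03175938] [281.16548693 182.59149075]
0.222 [0.53614776 0.04908647 0.222     ] [278.60844555 188.66220947] [280.08384162 170.66491291]
FL [0.45158161 0.21187028 0.        ] [236.47715503 226.07297302] [240.7868505  275.74438052]
FR [ 0.51238661 -0.13280747  0.        ] [335.0788952  206.95413662] [346.75171783 221.11847771]
tray [ 0.45753203 -0.06937267  0.002     ] [317.32116492 222.77530012] [336.42024515 238.88340377]
```

Run:
```python
import pickle
from h import *
from plant import manip
from scipy.spatial.transform import Rotation as Ro
d=pickle.load(open("f0.pkl","rb"))
X,e=tri(d["top"],(278.7,188.7),d["scene"],(279.5,170.8));print("grip top",X,e)
s=manip.state();q=s["tool_rot"];M=Ro.from_quat(q[[1,2,3,0]]).as_matrix()
print(M.round(3).tolist())
yaw=.1746;ey=np.array([-np.sin(yaw),np.cos(yaw),0])
t=X+.065*ey;t[2]=.33;print(t,"tool shift cm",M.T@(t-s["tool_pos"])*100)
```

```text
grip top [0.53653259 0.04963082 0.22144052] 0.0017291609638509001
[[0.917, 0.399, -0.001], [0.399, -0.917, 0.002], [0.0, -0.002, -1.0]]
[0.52524117 0.11364256 0.33      ] tool shift cm [ 52.68719796 -51.90503081  -7.97440814]
```

move_arm(
  rows=[
    [0, 0, -4, 0, 0, 0, -1],
    [0, 0, -4, 0, 0, 0, -1],
    [2, -2, 0, 0, 0, 0, -1],
    [2, -2, 0, 0, 0, 0, -1],
    [2, -2, 0, 0, 0, 0, -1],
    [2, -2, 0, 0, 0, 0, -1],
    [2, -2, 0, 0, 0, 0, -1],
    [2, -2, 0, 0, 0, 0, -1],
    [2, -2, 0, 0, 0, 0, -1],
    [2, -2, 0, 0, 0, 0, -1],
    [2, -2, 0, 0, 0, 0, -1],
    [2, -2, 0, 0, 0, 0, -1],
    [2, -2, 0, 0, 0, 0, -1],
    [2, -2, 0, 0, 0, 0, -1],
    [2, -2, 0, 0, 0, 0, -1],
    [2, -2, 0, 0, 0, 0, -1],
    [2, -2, 0, 0, 0, 0, -1],
    [2, -2, 0, 0, 0, 0, -1],
    [2, -2, 0, 0, 0, 0, -1],
    [2, -2, 0, 0, 0, 0, -1],
  ],
)

```text
time: 1.77
tool_pos: [0.4359, -0.0977, 0.3298]
tool_rot: [-0.0, 0.979, 0.204, -0.0]
contact_force: [0.7, -0.4, 0.2]
gripper_width: 0.0
grasp_force: 0.0
```

move_arm(
  rows=[
    [2, -2, 0, 0, 0, 0, -1],
    [2, -2, 0, 0, 0, 0, -1],
    [2, -2, 0, 0, 0, 0, -1],
    [2, -2, 0, 0, 0, 0, -1],
    [2, -2, 0, 0, 0, 0, -1],
    [2, -2, 0, 0, 0, 0, -1],
    [2, -2, 0, 0, 0, 0, -1],
    [2.7, -1.9, 0, 0, 0, 0, -1],
    [0, 0, 0, 0, 0, 6.75, -1],
    [0, 0, 0, 0, 0, 6.75, -1],
    [0, 0, 0, 0, 0, 0, -1],
    [0, 0, 0, 0, 0, 0, -1],
  ],
)

```text
time: 2.77
tool_pos: [0.5253, 0.1134, 0.3297]
tool_rot: [0.0, 0.996, 0.089, -0.0]
contact_force: [0.2, -0.7, 1.5]
gripper_width: 0.003
grasp_force: 0.0
```

Run:
```python
from h import *
from plant import manip
from scipy.spatial.transform import Rotation as Ro
s=manip.state();q=s["tool_rot"];M=Ro.from_quat(q[[1,2,3,0]]).as_matrix()
print(s["time"],s["tool_pos"],M.round(3).tolist(),s["gripper_width"],s["contact_force"])
yaw=.1746;ey=np.array([-np.sin(yaw),np.cos(yaw),0])
t=np.array([.5365,.0496,.195])+.065*ey;print("shift",M.T@(t-s["tool_pos"])*100)
f=manip.grab_frame("scene");a=f["img"][60:310,160:440];b=manip.grab_frame("top")["img"][120:320,180:380]
o=np.zeros((400,800,3),np.uint8);x=cv2.resize(a,(448,400));o[:,:400]=x[:,:400];o[:,400:]=cv2.resize(b,(400,400));cv2.imwrite("pics/z1.png",o)
```

```text
2.7667 [0.52528969 0.1133729  0.32974701] [[0.984, 0.177, -0.001], [0.177, -0.984, -0.0], [-0.001, -0.0, -1.0]] 0.002972490300170215 [ 0.18066202 -0.73549745  1.50275596]
shift [ 9.52657129e-03 -2.42223781e-02  1.34746996e+01]
```

View pics/z1.png

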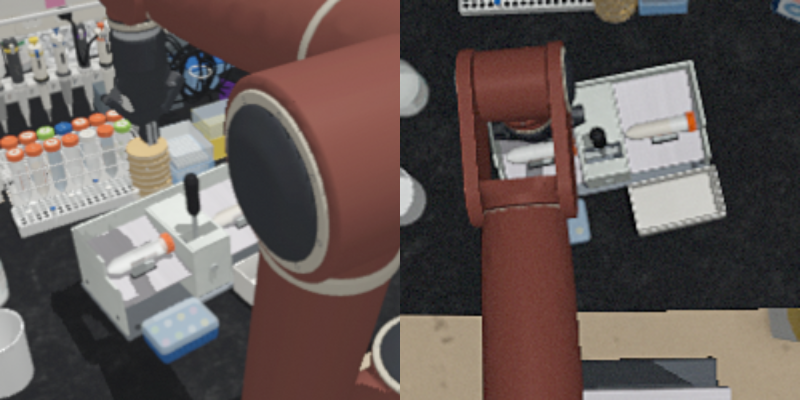

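The picture shows the shut fingers over the left lane beside the grip (scene crop about (150,130), grip at (192,195)), and nothing has been disturbed. I'll descend and then make the first approach.

move_arm(
  rows=[
    [0, 0, 2.5, 0, 0, 0, -1],
    [0, 0, 2.5, 0, 0, 0, -1],
    [0, 0, 2.5, 0, 0, 0, -1],
    [0, 0, 2.5, 0, 0, 0, -1],
    [0, 0, 2, 0, 0, 0, -1],
    [0, 0, 1.5, 0, 0, 0, -1],
    [0, 1, 0, 0, 0, 0, -1],
    [0, 1, 0, 0, 0, 0, -1],
    [0, 0, 0, 0, 0, 0, -1],
    [0, 0, 0, 0, 0, 0, -1],
    [0, 0, 0, 0, 0, 0, -1],
    [0, 0, 0, 0, 0, 0, -1],
  ],
)

```text
time: 3.87
tool_pos: [0.5296, 0.0936, 0.1966]
tool_rot: [-0.0, 0.996, 0.087, 0.001]
contact_force: [0.3, -0.5, -0.1]
gripper_width: -0.004
grasp_force: 0.0
```

move_arm(
  rows=[
    [0, 0.5, 0, 0, 0, 0, -1],
    [0, 0.5, 0, 0, 0, 0, -1],
    [0, 0.5, 0, 0, 0, 0, -1],
    [0, 0.5, 0, 0, 0, 0, -1],
    [0, 0, 0, 0, 0, 0, -1],
    [0, 0, 0, 0, 0, 0, -1],
    [0, 0, 0, 0, 0, 0, -1],
  ],
)

```text
time: 4.45
tool_pos: [0.5326, 0.0738, 0.1955]
tool_rot: [-0.0, 0.996, 0.087, 0.0]
contact_force: [-0.0, 1.0, 0.4]
gripper_width: 0.001
grasp_force: 0.4
```

Run:
```python
from h import *
from plant import manip
s=manip.state();print(s["time"],s["tool_pos"],s["contact_force"])
f=manip.grab_frame("scene");a=f["img"][120:270,190:340];b=manip.grab_frame("top")["img"][140:240,220:320]
cv2.imwrite("pics/z2.png",np.hstack([cv2.resize(a,(400,400)),cv2.resize(b,(400,400))]))
```

```text
4.45 [0.53260025 0.07380682 0.19552486] [-0.02783881  0.97929446  0.44596998]
```

View pics/z2.png

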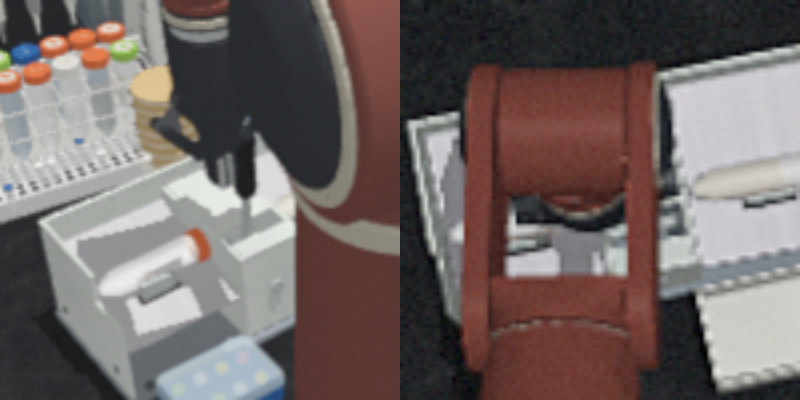

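The finger back is against the grip (scene crop about (235,170)) and the y force is about 1 N. I'll push 4 cm and hold.

move_arm(
  rows=[
    [0, 0.5, 0, 0, 0, 0, -1],
    [0, 0.5, 0, 0, 0, 0, -1],
    [0, 0.5, 0, 0, 0, 0, -1],
    [0, 0.5, 0, 0, 0, 0, -1],
    [0, 0.5, 0, 0, 0, 0, -1],
    [0, 0.5, 0, 0, 0, 0, -1],
    [0, 0.5, 0, 0, 0, 0, -1],
    [0, 0.4, 0, 0, 0, 0, -1],
    [0, 0, 0, 0, 0, 0, -1],
    [0, 0, 0, 0, 0, 0, -1],
    [0, 0, 0, 0, 0, 0, -1],
    [0, 0, 0, 0, 0, 0, -1],
    [0, 0, 0, 0, 0, 0, -1],
    [0, 0, 0, 0, 0, 0, -1],
    [0, 0, 0, 0, 0, 0, -1],
    [0, 0, 0, 0, 0, 0, -1],
  ],
)

```text
time: 5.88
tool_pos: [0.5389, 0.0357, 0.1951]
tool_rot: [-0.0, 0.996, 0.088, -0.001]
contact_force: [-2.0, 4.2, -1.2]
gripper_width: -0.001
grasp_force: 2.2
```

Run:
```python
from h import *
from plant import manip
s=manip.state();print(s["time"],s["tool_pos"],s["contact_force"])
f=manip.grab_frame("scene");a=f["img"][120:270,190:340];b=manip.grab_frame("top")["img"][140:240,250:350]
cv2.imwrite("pics/z3.png",np.hstack([cv2.resize(a,(400,400)),cv2.resize(b,(400,400))]))
```

```text
5.8833 [0.53886626 0.03567745 0.19509476] [-1.96162023  4.23028379 -1.20760653]
```

View pics/z3.png

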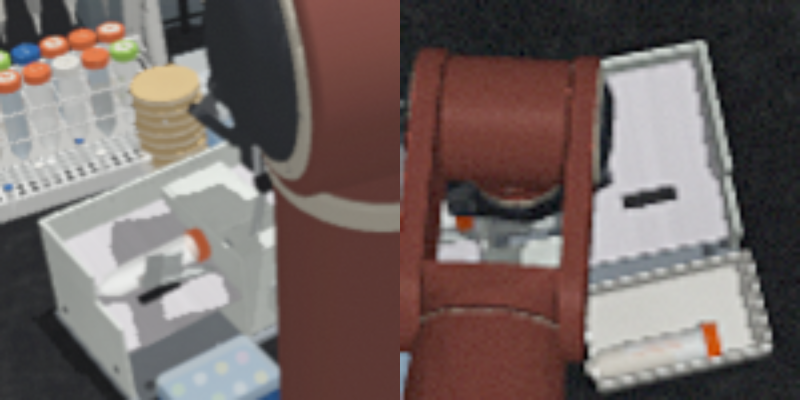

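The right tube lies in the tray (top crop about (660,350)) and the left tube is still in its lane. I'll add 4 mm of tip for margin, hold, and then return slowly with the lever.

move_arm(
  rows=[
    [0, 0.2, 0, 0, 0, 0, -1],
    [0, 0.2, 0, 0, 0, 0, -1],
    [0, 0, 0, 0, 0, 0, -1],
    [0, 0, 0, 0, 0, 0, -1],
    [0, 0, 0, 0, 0, 0, -1],
    [0, 0, 0, 0, 0, 0, -1],
    [0, 0, 0, 0, 0, 0, -1],
    [0, 0, 0, 0, 0, 0, -1],
    [0, 0, 0, 0, 0, 0, -1],
    [0, 0, 0, 0, 0, 0, -1],
  ],
)

```text
time: 6.82
tool_pos: [0.5397, 0.0319, 0.1952]
tool_rot: [-0.0, 0.996, 0.088, -0.0]
contact_force: [-2.3, 4.6, -0.7]
gripper_width: -0.002
grasp_force: 2.3
```

move_arm(
  rows=[
    [0, -0.4, 0, 0, 0, 0, -1],
    [0, -0.4, 0, 0, 0, 0, -1],
    [0, -0.4, 0, 0, 0, 0, -1],
    [0, -0.4, 0, 0, 0, 0, -1],
    [0, -0.4, 0, 0, 0, 0, -1],
    [0, -0.4, 0, 0, 0, 0, -1],
    [0, -0.4, 0, 0, 0, 0, -1],
    [0, -0.4, 0, 0, 0, 0, -1],
    [0, -0.4, 0, 0, 0, 0, -1],
    [0, -0.4, 0, 0, 0, 0, -1],
    [0, -0.4, 0, 0, 0, 0, -1],
    [0, -0.4, 0, 0, 0, 0, -1],
    [0, -1, 0, 0, 0, 0, -1],
    [0, -1, 0, 0, 0, 0, -1],
    [0, -1.5, 0, 0, 0, 0, -1],
    [0, 0, -2, 0, 0, 0, -1],
    [0, 0, -3, 0, 0, 0, -1],
    [0, 0, -3, 0, 0, 0, -1],
    [0, 0, -3, 0, 0, 0, -1],
    [0, 0, -3, 0, 0, 0, -1],
  ],
)

```text
time: 8.48
tool_pos: [0.5247, 0.1141, 0.3353]
tool_rot: [-0.0, 0.996, 0.088, -0.001]
contact_force: [-0.4, 0.6, -0.4]
gripper_width: 0.003
grasp_force: 0.0
```

move_arm(
  rows=[
    [0, -3, 0, 0, 0, 0, -1],
    [0, -3, 0, 0, 0, 0, -1],
    [0, -3, 0, 0, 0, 0, -1],
    [0, -3, 0, 0, 0, 0, -1],
    [0, -3, 0, 0, 0, 0, -1],
    [0, 0, 0, 0, 0, 0, -1],
    [0, 0, 0, 0, 0, 0, -1],
    [0, 0, 0, 0, 0, 0, -1],
  ],
)

```text
time: 9.15
tool_pos: [0.4989, 0.2611, 0.3343]
tool_rot: [0.0, 0.996, 0.088, -0.001]
contact_force: [0.1, -0.3, -0.4]
gripper_width: 0.001
grasp_force: 0.0
```

Run:
```python
from h import *
from plant import manip
s=manip.state();print(s["time"],s["tool_pos"],s["contact_force"])
f=manip.grab_frame("scene");a=f["img"][120:270,190:340];b=manip.grab_frame("top")["img"][140:250,220:350]
cv2.imwrite("pics/z4.png",np.hstack([cv2.resize(a,(338,338)),cv2.resize(b,(400,338))]))
```

```text
9.15 [0.49886828 0.26114716 0.33431916] [ 0.12941932 -0.3307744  -0.35191428]
```

View pics/z4.png

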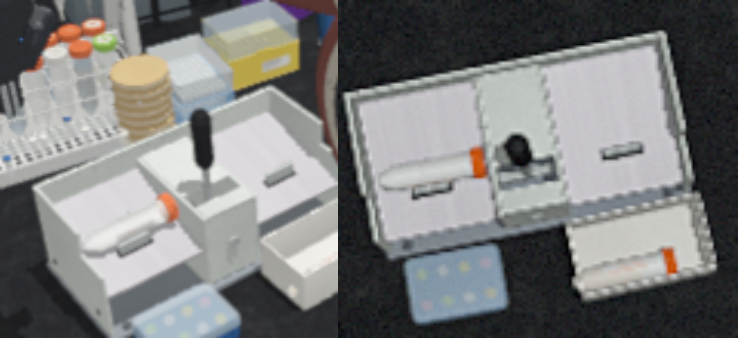

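The lever is upright again (scene crop about (203,140)), the tube is in the tray (top crop about (630,270)), and the left tube is still behind its gate. The arm is clear.

```bash
python3 -c "
from plant import manip
print(manip.job_done())"
```

```text
the job is handed in; nothing more can be done
None
```

I tipped the lever about 0.3 rad (estimated from tool travel) to the tray's (right) side and held it for over a second; the right tube rolled into the tray, the lever is upright again, the left tube is still behind its gate, and I handed the job in at about 9 s (no verdict was returned).

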